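# Put the dry model van away in the open drawer

### The job

The red model van is dry: pick it up and set it gently, standing on its wheels, on the floor of the open top drawer of the wooden chest. Do not drop it in. Leave the blue and yellow vans where they stand, and leave the drawer open as it is.

Things in the scene. Friction and masses are not known exactly. Their poses are not given: they have to be found in the camera images.
- van_red: Red die-cast model van standing on its wheels, 88 mm long (its x axis, nose to +x), 40 mm wide (y) with flat upright sides, 45 mm tall at the load body; bonnet 29 mm tall, ahead of x = 16 mm. About 120 g (0.08 to 0.16 kg). Origin: on the underside of the wheels, below the middle of its length and width; z up.
- van_blue: The same van in blue, still drying, to be left where it stands; size and axes as the red one: 88 x 40 x 45 mm, origin under its middle at the wheels' underside.
- van_yellow: The same van in yellow, still drying, to be left where it stands; size and axes as the red one: 88 x 40 x 45 mm, origin under its middle at the wheels' underside.
- drawer_floor (a point): On the inner floor (85 mm above the table) of a wooden chest's open top drawer, mid-width, 75 mm behind its front wall's inner face. x into the chest, y across, z up; the drawer slides freely to -x, towards the robot. Open bay: x -75 to +69 (up to 95), y -109 to 109 mm; the chest's top covers the rest. Above this floor: sides 43 mm, front (21 mm thick, brass knob outside) 53, chest top 65.
There are look-alikes about, which are no part of the job. What is shaped like the van_red but grey or white is not meant.

How it is judged:
By the outcome, as a careful person would: the job done as asked, in the order asked, and still so for the second after the job is handed in, with the robot touching nothing.
It also fails if it takes over 38 s, if anything falls off the work surface, if the arm or the gripper's body presses on something with over 40 N, if the wrist force passes 120 N, or if a joint passes its speed limit or range.

### The arm

A 6-joint arm with a two-finger parallel gripper is mounted at the origin on the work surface. World frame = base frame: x ahead of the robot, y to its left, z up, the work surface at z = 0. Lengths are in mm, angles in rad, forces in N, time in s.
With the tool pointing down it reaches from about 375 to 975 mm from the base axis. Payload 3.8 kg.
Tool frame: the origin (TCP) lies midway between the tips of the shut fingers; the grasp point (between the pads) lies arm.grip_depth behind it (arm.grip_depth is the distance from the TCP to the grasp point, in mm); z points along the fingers, y is the direction in which the jaws open and shut (so a half turn about z gives the same grasp; the last joint's range is limited). The gripper opens to 88 mm and grips with 3 to 60 N. Pads are 18 mm wide; open, the fingers measure 123 mm over their backs; the gripper's body (75 mm by 187 mm) begins 45 mm behind the grasp point.
Start: joints at [1.288, 0.264, 1.604, -0, 1.274, -0.037], TCP at [164.247, 654.706, 204.406] pointing down, gripper open.
Joint ranges: [-2.63, 2.63], [-0.94, 2.18], [0.31, 2.57], [-1.31, 4.45], [0, 2.66], [-2.55, 2.55]. Speed limits (rad/s): [2.57, 2.57, 3.14, 3.14, 3.14, 3.14].

### API

Orientations are given as a rotation vector (axis times angle).
In Python, from rig import sense, cams, arm gives the robot as it stands.
- The arm moves only by the tool apply_moves, never from a script. Its argument "plan" is a list that holds one entry, the list of rows, each a list of 5 numbers: the gripper command: -1 is shut, 1 is fully open, values between are in proportion, then the shift along the world's x, y, z in mm, then the turn about the world's z in degrees. A call has 1 to 12 rows; each row shifts and turns the pose as measured when the row begins; what a row does not reach is not made up. A row lasts 1/12 s, in which the tool goes at most 41.7 mm and 7.16 degrees, less where a joint would pass 70% of its speed; a pose out of reach is approached as far as the arm can. A call with a gripper value outside its range is refused whole. The fingers move at their own pace and stop on an object; "grip_force" is the grip in N (left out, the last holds). Time passes only in rows, so rows that do not move let the fingers close. It gives the time, the measured TCP pose, the force and the opening at its end, in the units of the state.
- sense(): the state, without advancing time (a new reading comes with each control period).
- cams.snapshot(name): name is "scene" or "side" or "wrist"; returns a dict with "pixels" (420x560x3 uint8, red, green, blue), "mtx" (3x3 intrinsics, pixels), "rvec" (rotation vector, rad) and "tvec" (3), from world to camera coordinates, as OpenCV has them. Camera axes: x right, y down, z forward; pixel columns grow to the right and rows downward; lengths in mm; the calibration is good to about 2 mm. A picture is of the moment at which its call begins. There is no depth.
- arm.sign_off(): hands the job in, once; it reports no verdict.
The state is a dict: "time_s": time; "q": joint angles; "dq": joint speeds; "joint_efforts": joint torques, N m; "ee_pos": TCP position; "ee_rot": TCP orientation; "wrist_force": force on the tool from outside, world axes, zero at the start; "wrist_torque": the same for the moment, N m; "finger_gap": opening from 0.0 (shut) to 1.0 (fully open).
Only numpy, scipy, OpenCV 4.12 (cv2) and the standard library are available. Lean on these libraries where they do the work, as an engineer would, in place of code of your own. Each camera call takes 0.05 s, during which the arm holds its last target. There are 200 camera calls.

## Working session

There is one attempt and no reset: what is moved stays moved. The work goes in short steps, Python scripts to look and compute and a tool call to move; the robot and the scene stay as the last step left them, time stands still between calls to the robot, and variables do not carry over. Pictures are saved under pics/ and viewed, about 8 in all and at most 12, crops included, and the job is handed in when it is done.

Besides the shell and the picture viewer there is one more tool, called after "Request:" as name([rows], argument=value, ...), one row to a line, values as JSON. apply_moves: Moves the arm, as the interface text tells. Its arguments: {"type":"object","properties":{"plan":{"type":"array","items":{"type":"array","items":{"type":"array","items":{"type":"number"}}}},"grip_force":{"type":"number"}},"required":["plan"]}

```bash
mkdir -p pics; cat > h.py <<'E'
import numpy as np, cv2
from rig import sense, cams, arm
def snap(n,f):
    s=cams.snapshot(n); cv2.imwrite('pics/'+f+'.png',cv2.cvtColor(s['pixels'],cv2.COLOR_RGB2BGR))
    np.savez('pics/'+f+'.npz',**s); return s
def load(f): return dict(np.load('pics/'+f+'.npz'))
def ray(s,uv,z):
    R=cv2.Rodrigues(np.array(s['rvec'],float))[0]; t=np.array(s['tvec'],float).ravel()
    c=-R.T@t; d=R.T@np.linalg.inv(s['mtx'])@np.array([*uv,1.]); return c+d*(z-c[2])/d[2]
def proj(s,P): return cv2.projectPoints(np.array(P,float).reshape(-1,3),np.array(s['rvec'],float),np.array(s['tvec'],float),np.array(s['mtx'],float),None)[0].reshape(-1,2)
E
python3 - <<'E'
from h import *
for n in('scene','side','wrist'):
    s=snap(n,n+'0'); R=cv2.Rodrigues(np.array(s['rvec'],float))[0]; print(n,(-R.T@np.array(s['tvec']).ravel()).round(),R[2].round(2))
print(sense(),arm.grip_depth)
a=[cv2.imread(f'pics/{n}0.png') for n in('side','wrist')]
E
```

```text
scene [1246. -757.  688.] [-0.6   0.6  -0.53]
side [ 13. 648. 585.] [ 0.55 -0.68 -0.48]
wrist [ 85. 675. 384.] [ 0.31 -0.08 -0.95]
{'time_s': 0.15, 'q': array([ 1.28813564e+00,  2.64576876e-01,  1.60503816e+00,  3.38604940e-05,
        1.27368759e+00, -3.68907664e-02]), 'dq': array([ 0.00286791, -0.0018382 , -0.00528449, -0.00013213, -0.00052278,
       -0.00127374]), 'joint_efforts': array([-1.00423069e-03, -5.02841878e+01, -3.57470870e+01,  7.28035346e-02,
        2.48219934e-02, -8.36163326e-05]), 'ee_pos': array([164.04752309, 654.14856619, 203.38819476]), 'ee_rot': array([-3.85061698e-01, -3.11759761e+00,  2.64345682e-03]), 'wrist_force': array([ 0.49608427, -0.55549464, -0.02416686]), 'wrist_torque': array([-0.00148543, -0.02804755,  0.05883786]), 'finger_gap': 0.9977922275082631} 18.700000000000003
```

View pics/scene0.png

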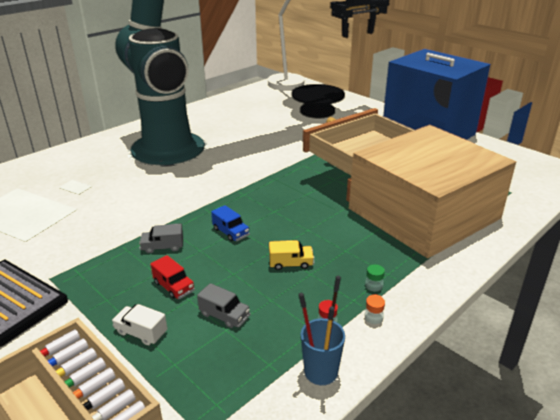

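View pics/side0.png

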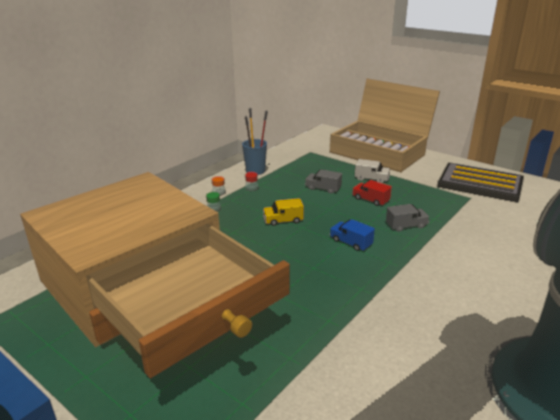

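Vans in the scene picture: red (172,277), blue (230,222), yellow (290,254), grey (162,238) and (222,305), white (140,322). Only (172,277) is red and van-shaped, and it appears in the side view at (372,192). The open drawer is at (365,140) in scene and (195,290) in side. I'll confirm with one enlarged crop.

```bash
python3 - <<'E'
from h import *
a=cv2.imread('pics/scene0.png');b=cv2.imread('pics/side0.png')
A=cv2.resize(a[245:310,135:235],(800,520),interpolation=2)
cv2.imwrite('pics/cropred.png',A)
B=cv2.resize(a[95:220,290:450],(768,600),interpolation=2); cv2.imwrite('pics/cropdr.png',B)
E
```

```text
(no output)
```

View pics/cropred.png

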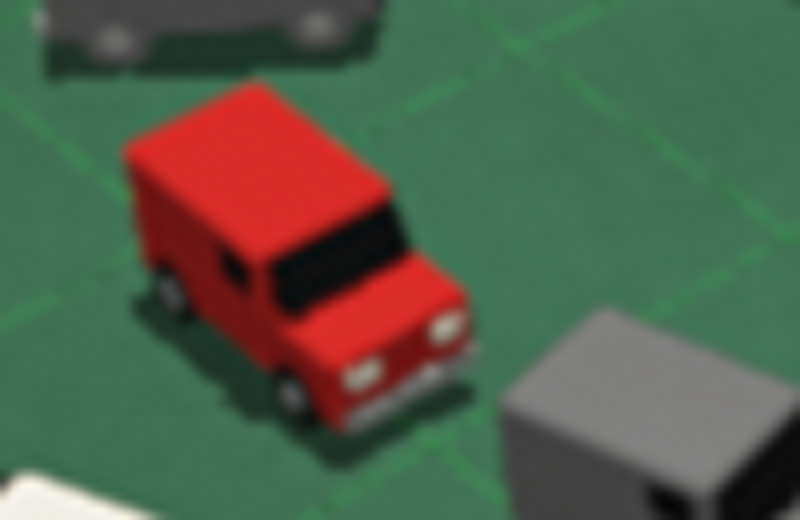

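View pics/cropdr.png

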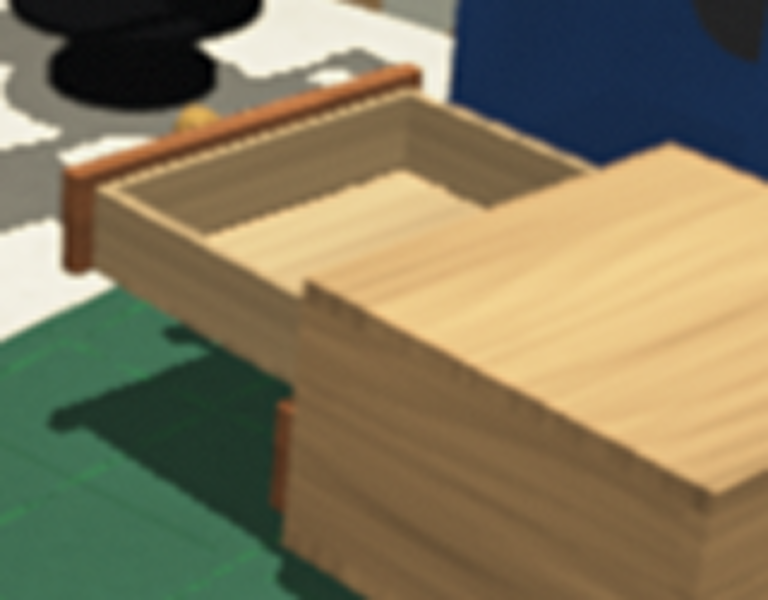

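The crop confirms the red van: roof corners at crop px (125,150), (258,82), (390,188), (262,262), nose toward the lower right. In the drawer crop, the floor's front corners are at (207,236) and (405,172), and the chest top front edge runs from (305,283) to (672,143).

```bash
python3 - <<'E'
from h import *
s=load('scene0')
print('roof');P=[ray(s,(135+u/8-.44,245+v/8-.44),45) for u,v in[(125,150),(258,82),(390,188),(262,262)]]
print(np.round(P,1))
P=np.array(P)[:,:2]; ax=(P[2]+P[3]-P[0]-P[1]); print('yaw',np.degrees(np.arctan2(ax[1],ax[0])),'mid',P.mean(0), np.linalg.norm(ax)/2,np.linalg.norm(P[1]-P[0]))
def c(u,v,z): return ray(s,(290+u/4.8-.4,95+v/4.8-.4),z).round(1)
print('floor',c(207,236,85),c(405,172,85)); print('front top outer',c(65,170,138),c(415,68,138))
print('chest top',c(305,283,150),c(672,143,150))
t=load('side0')
for n,uv,z in[('front top outer R',(151,348),138),('front top outer L',(290,268),138),('chest top near',(97,287),150),('chest top far',(217,213),150)]: print(n,ray(t,uv,z).round(1))
v=ray
for n,uv in dict(blue=(230,222),yel=(290,254),grey1=(162,238),grey2=(222,305),white=(140,322),red=(172,277)).items(): print(n,ray(s,uv,22).round())
print('redside',ray(t,(372,192),22).round())
E
```

```text
roof
[[ 485.6 -365.2   45. ]
 [ 485.7 -326.9   45. ]
 [ 542.9 -328.5   45. ]
 [ 544.3 -365.9   45. ]]
yaw -1.1128020816016069 mid [ 514.63324805 -346.60759037] 57.98007892885255 38.2944465162694
floor [439.9 226.2  85. ] [464.8 370.5  85. ]
front top outer [406.3 147.8 138. ] [450.3 391.4 138. ]
chest top [592.4 114.1 150. ] [625.2 377.5 150. ]
front top outer R [423.7 397.3 138. ]
front top outer L [390.5 158.5 138. ]
chest top near [568.3 375.9 150. ]
chest top far [585.4 119.9 150. ]
blue [ 457. -142.   22.]
yel [ 635. -131.   22.]
grey1 [ 402. -285.   22.]
grey2 [ 655. -327.   22.]
white [ 587. -455.   22.]
red [ 525. -345.   22.]
redside [ 524. -348.   22.]
```

```bash
python3 - <<'E'
from h import *
s=load('scene0')
print('black base',ray(s,(318,115),0).round(),'blue box low corner',ray(s,(440,138),0).round(),'blue left bottom',ray(s,(388,115),0).round(), 'lamp',ray(s,(287,82),0).round())
E
```

```text
black base [147. 498.   0.] blue box low corner [531. 626.   0.] blue left bottom [312. 663.   0.] lamp [-156.  657.    0.]
```

Request:
apply_moves([
  [[1,0,0,40,0],[1,0,0,40,0],[1,0,0,40,0],[1,0,0,30,0]],
])

```text
time_s: 0.48
ee_pos: [161.5, 645.1, 342.1]
ee_rot: [-0.384, -3.113, 0.047]
wrist_force: [-0.6, 0.1, 0.7]
finger_gap: 0.998
```

View pics/wrist0.png

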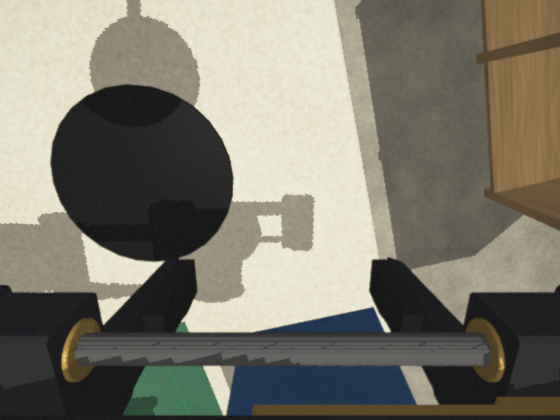

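The wrist view shows a dark lamp head at (140,170), behind the tool on the -x, -y side, with the blue box and mat ahead (+x). I'll go +x first, then -y to above the drawer.

Request:
apply_moves([
  [[1,30,0,20,0],[1,40,0,10,0],[1,40,0,10,0],[1,40,0,10,0],[1,35,-20,0,0],[1,30,-28,0,0],[1,30,-28,0,0],[1,25,-32,0,0],[1,20,-35,0,0],[1,10,-40,0,0],[1,0,-40,0,0],[1,0,-40,0,0]],
])

```text
time_s: 1.48
ee_pos: [469.5, 381.9, 396.5]
ee_rot: [-0.364, -3.113, 0.032]
wrist_force: [-0.1, -0.7, 0.0]
finger_gap: 1.004
```

Request:
apply_moves([
  [[1,10,-40,0,3],[1,10,-30,0,3],[1,0,0,0,0]],
])

```text
time_s: 1.73
ee_pos: [489.1, 303.5, 396.1]
ee_rot: [-0.201, -3.128, 0.039]
wrist_force: [-0.8, -0.1, 0.9]
finger_gap: 1.001
```

```bash
python3 - <<'E'
from h import *
s=snap('wrist','w1'); R=cv2.Rodrigues(np.array(s['rvec'],float))[0]; print((-R.T@np.array(s['tvec']).ravel()).round(),R.round(2)); print(sense()['ee_pos'],sense()['ee_rot'],sense()['q'])
E
```

```text
[410. 319. 577.] [[ 0.13  0.99 -0.02]
 [ 0.94 -0.11  0.31]
 [ 0.3  -0.06 -0.95]]
[488.49378926 305.60513186 396.02237034] [-0.20328466 -3.12714166  0.036359  ] [ 0.52557974  0.03310483  1.52291705 -0.01502865  1.60483366 -0.91575295]
```

View pics/w1.png

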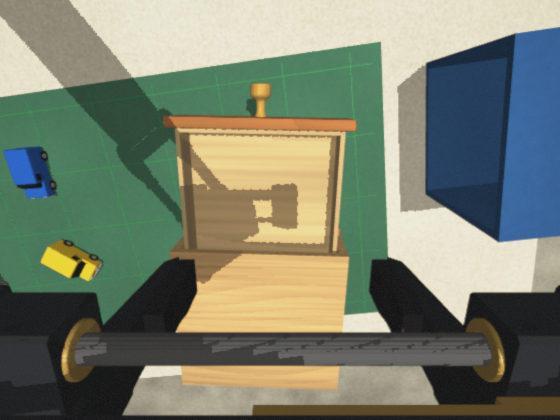

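The drawer is clear in w1: the front's top outer edge runs (164,117)-(356,121), the floor's front corners are at about (190,135) and (331,138), and the chest top front edge runs (172,250)-(348,255).

```bash
python3 - <<'E'
from h import *
s=load('w1')
for n,a,b,z in[('front outer top',(164,117),(356,121),138),('floor front',(190,135),(331,138),85),('side inner top',(183,250),(336,254),128),('chesttop',(172,250),(348,255),150)]:
    A,B=ray(s,a,z)[:2],ray(s,b,z)[:2]; d=B-A; print(n,A.round(),B.round(),'len',np.linalg.norm(d).round(),'yaw',np.degrees(np.arctan2(-d[0],d[1])).round(1),'mid',((A+B)/2).round(1))
    y=np.arctan2(-d[0],d[1]);ex=np.array([np.cos(y),np.sin(y)])
    print('   target from it',((A+B)/2+ex*{'front outer top':96,'floor front':75}.get(n,-69)).round(1))
# overlay check
y=np.radians(-7.5)
i=s['pixels']
E
```

```text
front outer top [402. 152.] [439. 400.] len 250.0 yaw -8.5 mid [420.5 276.3]
   target from it [515.4 262.1]
floor front [431. 165.] [462. 372.] len 209.0 yaw -8.5 mid [446.5 268.4]
   target from it [520.7 257.4]
side inner top [596. 130.] [630. 361.] len 233.0 yaw -8.4 mid [612.6 245.5]
   target from it [544.3 255.6]
chesttop [585. 124.] [622. 376.] len 255.0 yaw -8.5 mid [603.5 249.6]
   target from it [535.3 259.8]
```

Request:
apply_moves([
  [[1,0,-40,0,2],[1,0,-41,0,2],[1,0,-41,0,2],[1,0,-41,0,0],[1,0,-41,0,0],[1,0,-41,0,0],[1,0,-41,0,0],[1,0,-41,0,0],[1,0,-41,-10,0],[1,0,-41,-10,0],[1,0,-41,-10,0],[1,0,-41,-10,0]],
])

```text
time_s: 2.78
ee_pos: [489.1, -178.1, 354.6]
ee_rot: [-0.003, -3.139, 0.02]
wrist_force: [0.3, 0.3, 0.2]
finger_gap: 0.999
```

Request:
apply_moves([
  [[1,5,-40,-10,0],[1,5,-35,-20,0],[1,5,-30,-20,0],[1,5,-30,-25,0],[1,5,-20,-30,0],[1,0,0,0,0]],
])

```text
time_s: 3.28
ee_pos: [518.8, -341.0, 242.8]
ee_rot: [0.013, 3.141, -0.017]
wrist_force: [-1.8, 1.0, -1.6]
finger_gap: 0.999
```

```bash
python3 - <<'E'
from h import *
s=snap('wrist','w2'); print(sense()['ee_pos'],sense()['ee_rot'],sense()['q'])
E
```

```text
[ 519.54460924 -340.03832692  245.69204199] [ 0.01223155  3.13856995 -0.0180691 ] [-0.61496712  0.13376279  1.68256764 -0.00799721  1.31625015 -2.17599026]
```

View pics/w2.png

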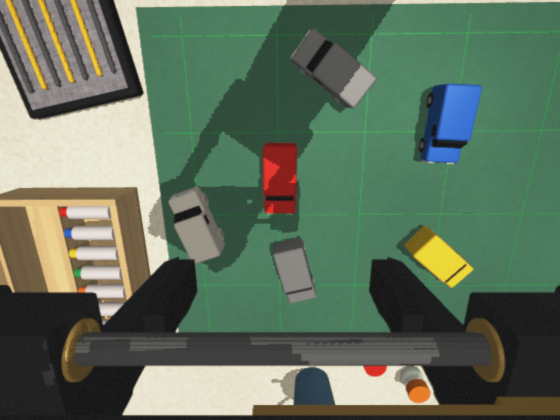

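w2 shows the red van's roof from (264,144)-(297,144) to the windscreen edge at about (265,194)-(296,194), aligned with the jaws. The white van is at (195,225), so its clearance needs checking.

```bash
python3 - <<'E'
from h import *
s=load('w2')
for z,L in[(45,[(264,144),(297,144),(296,194),(265,194)]),(45,[(168,196),(196,188),(223,255),(195,262)])]: print([ray(s,p,z)[:2].round(1) for p in L])
im=cv2.cvtColor(s['pixels'],4); m=((im[...,2]>90)&(im[...,1]<60)&(im[...,0]<60)).astype('u1'); m[:120]=0;m[230:]=0;m[:,:240]=0;m[:,320:]=0
print(cv2.minAreaRect(cv2.findNonZero(m)),cv2.boundingRect(m))
E
```

```text
[array([ 480.7, -363.4]), array([ 481. , -325.6]), array([ 540.3, -326.5]), array([ 540. , -363.9])]
[array([ 541.8, -481.5]), array([ 532.1, -446.6]), array([ 620.8, -420.1]), array([ 630.7, -457.1])]
((279.4999694824219, 177.99996948242188), (32.99999237060547, 69.99998474121094), 0.0) (263, 143, 34, 71)
```

Request:
apply_moves([
  [[1,1,-2,-35,-0.5],[1,1,-2,-35,0],[1,1,-1,-35,0],[1,0,0,-35,0],[1,0,0,-30,0],[1,0,0,-20,0],[1,0,0,0,0]],
])

```text
time_s: 3.92
ee_pos: [536.1, -337.4, 64.4]
ee_rot: [0.02, 3.118, -0.028]
wrist_force: [-0.6, 0.7, -0.0]
finger_gap: 1.0
```

Request:
apply_moves([
  [[1,-7,-4,0,0],[1,-6,-3,0,0],[1,-2,-1,-10,0],[1,0,0,-12,0],[1,0,0,0,0]],
])

```text
time_s: 4.33
ee_pos: [527.0, -345.8, 51.1]
ee_rot: [0.014, 3.106, -0.038]
wrist_force: [-0.7, -0.4, -1.2]
finger_gap: 1.002
```

Request:
apply_moves([
  [[1,-3,0,-12,0],[1,-2,0,-12,0],[1,-2,0,-11,0],[1,0,0,-8,0],[1,0,0,0,0]],
])

```text
time_s: 4.75
ee_pos: [519.9, -347.0, 5.5]
ee_rot: [0.016, 3.103, -0.041]
wrist_force: [-0.8, -0.2, -0.9]
finger_gap: 0.997
```

Request:
apply_moves([
  [[-1,0,0,1,0],[-1,0,0,0,0],[-1,0,0,0,0],[-1,0,0,0,0],[-1,0,0,0,0],[-1,0,0,0,0],[-1,0,0,0,0],[-1,0,0,0,0]],
], grip_force=18)

```text
time_s: 5.42
ee_pos: [520.5, -347.4, 6.6]
ee_rot: [0.016, 3.103, -0.041]
wrist_force: [0.3, 0.2, -2.4]
finger_gap: 0.449
```

Gap 0.449 × 88 ≈ 40 mm, so the van is held. I'll lift and look before carrying it.

Request:
apply_moves([
  [[-1,0,0,10,0],[-1,0,0,20,0],[-1,0,0,30,0],[-1,0,0,35,0],[-1,0,10,35,0],[-1,0,20,35,0],[-1,0,25,30,0],[-1,0,30,30,0],[-1,0,35,20,0],[-1,0,35,10,0],[-1,0,35,0,0],[-1,0,0,0,0]],
])

```text
time_s: 6.42
ee_pos: [513.4, -148.9, 277.1]
ee_rot: [0.027, 3.101, -0.031]
wrist_force: [-0.7, 0.0, -2.1]
finger_gap: 0.447
```

Request:
apply_moves([
  [[-1,0,35,0,0],[-1,0,38,0,0],[-1,0,38,0,0],[-1,0,38,0,0],[-1,0,38,0,-2],[-1,0,38,0,-2],[-1,0,38,0,-2],[-1,0,38,0,-2],[-1,0,35,0,0],[-1,0,25,0,0],[-1,0,0,0,0]],
])

```text
time_s: 7.33
ee_pos: [508.6, 224.1, 283.5]
ee_rot: [0.259, 3.085, -0.043]
wrist_force: [-0.3, -0.1, -0.9]
finger_gap: 0.447
```

Request:
apply_moves([
  [[-1,2,20,-10,0.5],[-1,2,15,-25,0.5],[-1,1,3,-25,0],[-1,0,0,-25,0],[-1,0,0,0,0]],
])

```text
time_s: 7.75
ee_pos: [515.0, 262.9, 199.6]
ee_rot: [0.223, 3.082, -0.041]
wrist_force: [-1.5, -0.3, -2.6]
finger_gap: 0.447
```

```bash
python3 - <<'E'
from h import *
a=snap('scene','s3'); b=snap('side','d3'); w=snap('wrist','w3'); print(sense()['ee_pos'],sense()['ee_rot'])
A=cv2.imread('pics/s3.png')[60:240,260:460];B=cv2.imread('pics/d3.png')[160:340,80:280]
W=cv2.imread('pics/w3.png')[0:,100:460]
cv2.imwrite('pics/c3.png',np.hstack([np.vstack([cv2.resize(A,(330,297)),cv2.resize(B,(330,297))]),cv2.resize(W,(470,594))[:, :]]))
E
```

```text
[518.71378682 264.44092438 206.3268753 ] [ 0.22472396  3.0727823  -0.03331599]
```

View pics/c3.png

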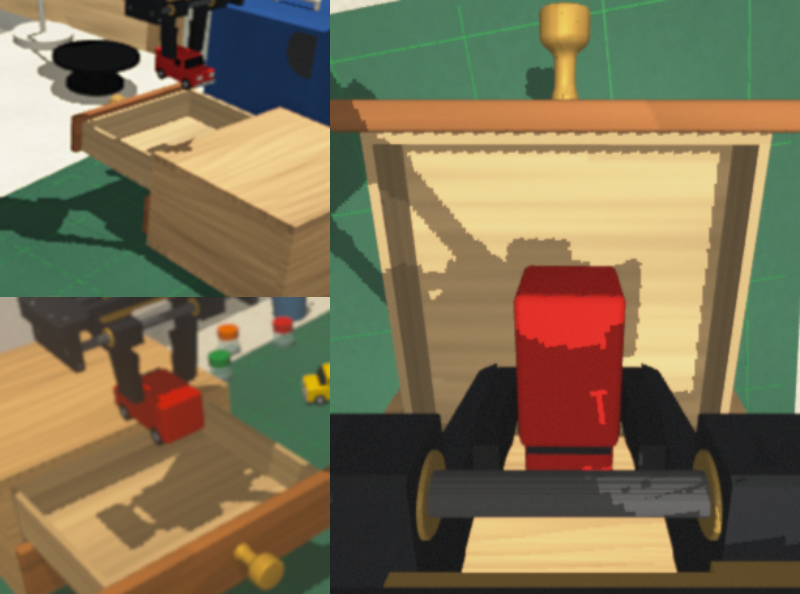

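The crops show the van held level, aligned with the drawer and centred on the knob line. I'll lower it, correcting x and y.

Request:
apply_moves([
  [[-1,-3,-2,-20,0],[-1,-3,-1,-20,0],[-1,-1,0,-20,0],[-1,-1,0,-15,0],[-1,0,0,-8,0],[-1,0,0,0,0]],
])

```text
time_s: 8.4
ee_pos: [521.7, 262.0, 138.8]
ee_rot: [0.23, 3.048, -0.014]
wrist_force: [-0.6, 0.5, -1.6]
finger_gap: 0.45
```

Request:
apply_moves([
  [[-1,-4,0,-8,0],[-1,-3,0,-8,0],[-1,-2,0,-8,0],[-1,-2,0,-6,0],[-1,-1,0,-5,0],[-1,0,0,0,0]],
], grip_force=10)

```text
time_s: 8.9
ee_pos: [512.9, 263.2, 107.7]
ee_rot: [0.232, 3.039, -0.006]
wrist_force: [-0.3, 0.3, -2.2]
finger_gap: 0.453
```

Request:
apply_moves([
  [[-1,0,-1,-4,0],[-1,0,0,-4,0],[-1,0,0,-2,0],[-1,0,0,0,0]],
])

```text
time_s: 9.23
ee_pos: [512.9, 262.3, 96.6]
ee_rot: [0.231, 3.039, -0.006]
wrist_force: [-0.0, 0.0, -1.4]
finger_gap: 0.45
```

Request:
apply_moves([
  [[-1,0,0,-1.5,0],[-1,0,0,-1.5,0],[-1,0,0,0,0]],
])

```text
time_s: 9.48
ee_pos: [513.3, 262.4, 93.4]
ee_rot: [0.231, 3.039, -0.006]
wrist_force: [-0.3, -0.5, -2.0]
finger_gap: 0.451
```

Request:
apply_moves([
  [[-1,0,0,-1.2,0],[-1,0,0,0,0]],
])

```text
time_s: 9.65
ee_pos: [513.7, 262.6, 92.6]
ee_rot: [0.231, 3.038, -0.005]
wrist_force: [-0.2, 0.5, -1.1]
finger_gap: 0.45
```

```bash
python3 - <<'E'
from h import *
b=snap('side','d4'); w=snap('wrist','w4');print(sense()['ee_pos'],sense()['wrist_force'])
B=cv2.imread('pics/d4.png')[180:350,80:290]
W=cv2.imread('pics/w4.png')[100:400,150:450]
cv2.imwrite('pics/c4.png',np.hstack([cv2.resize(B,(494,400),interpolation=2),cv2.resize(W,(300,400))]))
E
```

```text
[513.69739572 262.63585472  92.66245922] [-0.08725418  0.37607678 -1.09864463]
```

View pics/c4.png

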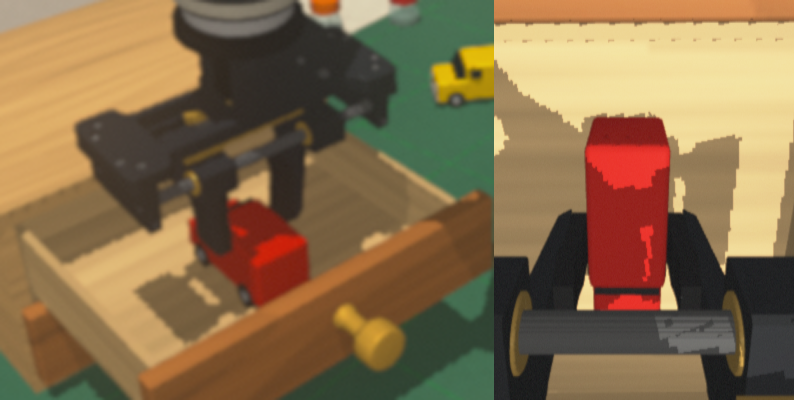

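The van is just above or on the floor, well clear of all the walls. I'll lower in small steps until the wrist force shows contact.

Request:
apply_moves([
  [[-1,0,0,-1,0],[-1,0,0,-0.5,0],[-1,0,0,0,0]],
])

```text
time_s: 10.0
ee_pos: [514.4, 262.6, 92.3]
ee_rot: [0.231, 3.036, -0.005]
wrist_force: [-1.0, -0.0, -0.5]
finger_gap: 0.452
```

Request:
apply_moves([
  [[-1,0,0,-1,0],[-1,0,0,0,0]],
])

```text
time_s: 10.17
ee_pos: [515.0, 262.7, 92.0]
ee_rot: [0.231, 3.035, -0.005]
wrist_force: [-1.9, -0.0, 0.2]
finger_gap: 0.45
```

z is stalling and the force has changed sign, so the wheels are in contact. I'll ease the grip so the van can level between the pads, then open slowly and only part way.

Request:
apply_moves([
  [[-1,-0.5,0,-0.5,0],[-1,-0.3,0,-0.5,0],[-1,0,0,0,0]],
], grip_force=3)

```text
time_s: 10.42
ee_pos: [515.3, 263.0, 91.7]
ee_rot: [0.23, 3.033, -0.003]
wrist_force: [0.3, -0.4, 0.3]
finger_gap: 0.453
```

Request:
apply_moves([
  [[-0.06,0,0,0,0],[-0.03,0,0,0,0],[0.0,0,0,0,0],[0.1,0,0,0,0],[0.3,0,0,0,0],[0.3,0,0,0,0],[0.3,0,0,0,0]],
])

```text
time_s: 11.0
ee_pos: [514.1, 263.2, 90.4]
ee_rot: [0.231, 3.035, -0.003]
wrist_force: [0.5, -0.3, -0.1]
finger_gap: 0.65
```

Request:
apply_moves([
  [[0.4,0,0,5,0],[0.4,0,0,10,0],[0.4,0,0,20,0],[0.4,0,0,30,0],[0.4,0,0,35,0],[0.4,0,0,35,0],[0.4,0,0,35,0],[0.4,0,0,35,0],[0.4,0,0,0,0]],
])

```text
time_s: 11.75
ee_pos: [508.7, 260.6, 307.5]
ee_rot: [0.231, 3.04, -0.007]
wrist_force: [1.0, 0.2, 1.3]
finger_gap: 0.7
```

```bash
python3 - <<'E'
from h import *
a=snap('scene','s5');b=snap('side','d5'); w=snap('wrist','w5');print(sense()['ee_pos'],sense()['wrist_force'])
A=cv2.imread('pics/s5.png')[90:290,180:460]
B=cv2.imread('pics/d5.png')[180:350,80:290]
W=cv2.imread('pics/w5.png')[0:400,100:450]
cv2.imwrite('pics/c5.png',np.hstack([np.vstack([cv2.resize(A,(400,286)),cv2.resize(B,(400,310),interpolation=2)]),cv2.resize(W,(400,596))]))
E
```

```text
[505.257327   258.98781149 298.06253671] [-0.38523249  0.73269641 -0.49116399]
```

View pics/c5.png

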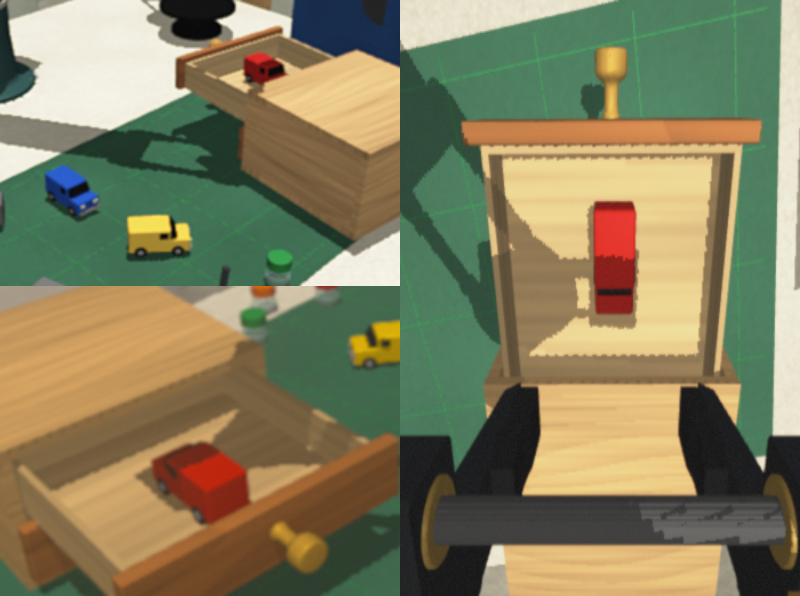

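The van stands on its wheels in mid-drawer, blue and yellow are untouched, and the gripper is clear. I'll let the arm settle, check whether the drawer moved by comparing pictures, and hand in.

Request:
apply_moves([
  [[0.4,0,0,0,0],[0.4,0,0,0,0],[0.4,0,0,0,0]],
])

```text
time_s: 12.15
ee_pos: [502.4, 257.6, 292.4]
ee_rot: [0.232, 3.059, -0.024]
wrist_force: [0.6, -0.0, -0.2]
finger_gap: 0.701
```

```bash
python3 - <<'E'
from h import *
g=lambda f:np.float32(cv2.imread(f'pics/{f}.png',0))
a,b=g('side0'),g('d5')
for n,(y0,y1,x0,x1) in dict(knob=(300,340,215,260),front=(330,360,135,200),yellow=(190,230,255,310),blue=(215,255,325,380)).items(): print(n,cv2.phaseCorrelate(a[y0:y1,x0:x1].copy(),b[y0:y1,x0:x1].copy()))
s=sense();print(s['ee_pos'],s['time_s'],abs(s['dq']).max())
arm.sign_off()
E
```

```text
knob ((0.5127746081910232, 0.09861444836110778), 1.0481818919711643)
front ((0.04947397272401588, 0.05439152461005747), 0.9993973652521769)
yellow ((0.021874959000388827, -0.05829964257133824), 0.8845377107461293)
blue ((0.0441612608349331, 0.08854340544514727), 0.9463361899058024)
[502.41971001 257.58439272 292.3864838 ] 12.15 0.026173231921813516
the job is handed in; nothing more can be done
```

The red van now stands on its wheels in the middle of the open drawer's floor. I lowered it to contact before opening the fingers, then backed the gripper off to about 290 mm. I handed the job in at 12.2 s of the 38 s allowed.

- **Van and gripper:** The last pictures show the van upright and clear of all the drawer walls. The readings I took showed about 2.6 N at the wrist at most.
- **Blue and yellow vans:** Comparing side-camera pictures from before and after, both shifted less than 0.1 px, so they did not move.
- **Drawer:** The front panel shifted under 0.1 px. The knob crop read 0.5 px, which disagrees slightly. That could be changed shadows or a move of a millimetre or so, and I did not follow it up.
- **Tool tilt:** The tool had drifted to about 5° of tilt, so the van came down roughly 3° nose-up. I eased the grip to 3 N so it could settle flat on release.

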